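# Zero the load readout, then pin the bonding clamp and hold it shut

### The arm

A 6-joint arm with a two-finger parallel gripper is mounted at the origin on the work surface. World frame = base frame: x ahead of the robot, y to its left, z up, the work surface at z = 0. Lengths are in m, angles in rad, forces in N, time in s.
With the tool pointing down it reaches from about 0.425 to 0.95 m from the base axis. Payload 14.7 kg.
Tool frame: the origin (TCP) lies between the finger pads; the fingertips stand 8 mm ahead of it and the grasp point (between the pads) lies 11 mm behind it; z points along the fingers, y is the direction in which the jaws open and shut (so a half turn about z gives the same grasp; the last joint's range is limited). The gripper opens to 85 mm and grips with 20 to 120 N. Pads are 22 mm wide; open, the fingers measure 114 mm over their backs; the gripper's body (76 mm by 85 mm) begins 54 mm behind the grasp point. The pads swing forward as they close: fully open they stand 13 mm farther back than shut.
Start: joints at [-1.323, 0.48, 1.596, -0, 1.065, -0.047], TCP at [0.189, -0.622, 0.239] pointing down, gripper open.
Joint ranges: [-2.75, 2.75], [-0.82, 2.05], [0.23, 2.67], [-1.56, 4.7], [0.09, 2.69], [-2.92, 2.92]. Speed limits (rad/s): [1.89, 1.89, 2.39, 3.01, 3.01, 3.01].

### API

Orientations are given as a rotation vector (axis times angle).
In Python, from workcell import robot gives the robot as it stands. The module is installed in compiled form; this text tells all that it offers.
- The arm moves only by the tool move_arm, never from a script. Its argument "moves" is a list of rows, each a list of 2 entries, a list of its own where there are three numbers: the shift along the tool's x, y, z in m, then the turn, a rotation vector about the tool's x, y, z in rad. In form: [[[tx, ty, tz], [rx, ry, rz]], ...]. A call has 1 to 20 rows; each row shifts and turns the pose as measured when the row begins, along the tool's axes as they then stand; what a row does not reach is not made up. A row lasts 1/12 s, in which the tool goes at most 41.7 mm and 7.16 degrees, less where a joint would pass 70% of its speed; a pose out of reach is approached as far as the arm can. A call with a gripper value outside its range is refused whole. "gripper" is the opening, from -1 (shut) to 1 (fully open), so that 0 is half open, set as the call begins (left out, the last holds). The fingers move at their own pace and stop on an object; "newtons" is the grip in N (left out, the last holds). Time passes only in rows, so rows that do not move let the fingers close. It gives the time, the measured TCP pose, the force and the opening at its end, in the units of the state.
- robot.sense(): the state, without advancing time (a new reading comes with each control period).
- robot.camera(name): name is "side" or "top" or "wrist"; returns a dict with "pixels" (384x512x3 uint8, red, green, blue), "depth" (384x512 float32, m along the optical axis (not along the pixel's ray), 0 where there is no reading), "camera_matrix" (3x3 intrinsics, pixels), "R" (3x3) and "t" (3): a world point X has camera coordinates R X + t. Camera axes: x right, y down, z forward; pixel columns grow to the right and rows downward; lengths in m; the calibration is good to about 2 mm. The wrist camera is an equidistant fisheye: a pixel r from the principal point sees the ray r / f radians off the axis. A picture is of the moment at which its call begins.
- robot.finish_job(): hands the job in, once; it reports no verdict.
The state is a dict: "time": time; "joint_pos": joint angles; "joint_velocities": joint speeds; "joint_torque": joint torques, N m; "ee_pos": TCP position; "eef_rot": TCP orientation; "ft_force": force on the tool from outside, world axes, zero at the start; "torque": the same for the moment, N m; "gripper_width": opening from 0.0 (shut) to 1.0 (fully open).
Only numpy, scipy, OpenCV 4.12 (cv2) and the standard library are available. Lean on these libraries where they do the work, as an engineer would, in place of code of your own. Each camera call takes 0.05 s, during which the arm holds its last target. There are 200 camera calls.

### The job

Before closing anything, zero the load readout by pressing its push button fully down and letting it come back up. Then swing the clamp's raised lid down over the specimen, take the steel pin from its stand and push it through the lid's hole into the hole of the base beneath. Finish with the gripper still holding the pin and pressing it down, so that its collar bears on the lid and keeps the two halves fully shut against their sprung studs; do not let go, and leave the tub, the jar and the screwdriver where they are.

Things in the scene. Friction and masses are not known exactly. Their poses are not given: they have to be found in the camera images.
- clamp: Fixed bonding clamp, lower half: dark steel block 130 x 80 mm, 30 mm high, with a recess for a glass slide and stone chip. Origin at the centre of its underside on the bench; x runs from the hinge edge (towards the robot) to the far edge with the pin hole, y along the hinge. Two small sprung steel studs stand 4.5 mm above the side rails, 75 mm from the hinge.
- clamp_lid (a joint): Angle of the clamp's lid, an aluminium plate hinged at the robot-side edge. 0 = flat shut, growing as the far edge rises, to 1.5 rad; starts at 0.8 to 1.3. A stiff hinge (1 N at the hole) keeps it where left. In the last 0.06 rad sprung studs resist: about 6 N at the hole shuts it; let go, it comes back up to 0.03-0.04 rad (hole 3 to 4 mm higher), where the pin still passes both holes.
- clamp_hinge (a point): Centre of the hinge axis: 60 mm from the clamp origin towards the robot (clamp -x), 30 mm above the bench. The axis runs along clamp y. The lid is a plate 80 mm wide, 8 mm thick, reaching 122 mm from the axis; its underside lies in the plane of the axis, its outer face 8 mm from it.
- clamp_hole (a point): Centre of the mouth of the base's pin hole: on the clamp's centre line 45 mm from its origin (105 mm from the hinge), 30 mm above the bench. Vertical through hole of 10.5 mm diameter, 30 mm deep down to the bench, 1.5 mm chamfer.
- lid_hole (a point): Centre of the lid's pin hole at the lid's outer (upper) face, 105 mm from the hinge on the centre line, moves with the lid. Through hole of 10.5 mm diameter, 1.5 mm chamfer; directly over the base's hole when shut, its face then 38 mm above the bench. The lid reaches 17 mm beyond it.
- pin: Loose steel pin, about 60 g, upright in its stand. Origin at the tip, z up along the pin. From the tip: shank 8 mm diameter, 30 mm long (first 5 mm tapered to 4 mm), collar 24 mm diameter, 4 mm thick, round grip 14 mm diameter, 32 mm tall; 66 mm in all. Fully home its collar lies on the lid and its tip is 22 mm below the base hole's mouth.
- pin_collar (a point): Centre of the underside of the pin's collar, on the pin's axis 30 mm above its tip.
- stand: Fixed grey plastic pin stand, 56 x 56 x 32 mm, origin at the centre of its underside; the pin hangs by its collar in a 10.5 mm hole in the middle, tip 2 mm above the bench.
- readout: Fixed grey load readout, 110 x 80 mm, 45 mm high, origin at the centre of its underside; display on its far (+x) half, round push button on the top of its near (-x) half.
- zero (a joint): Travel of the readout's push button: 0 = up, 0.006 m = fully down; spring, about 5 N fully down, comes back up by itself.
- zero_top (a point): Centre of the top of the black push button, 28 mm diameter, 67 mm above the bench when up; it is pressed straight down.
- tub: Bystander: open clear plastic tub, 84 mm wide at the rim, 60 mm high, origin at the centre of its underside. Leave alone.
- jar: Bystander: closed amber glass jar, 60 mm diameter, 85 mm high, origin at the centre of its underside. Leave alone.
- screwdriver: Bystander: screwdriver 160 mm long lying beyond the clamp. Leave alone.
Not all that is in view belongs to the job. Several things have the shape of the clamp; the one meant has the colours described above.

How it is judged:
By the outcome, as a careful person would: the job done as asked, in the order asked, and still so for the second after the job is handed in, while the arm keeps its last pose, push and grip.
It also fails if it takes over 67 s, if anything falls off the work surface, if the arm or the gripper's body presses on something with over 40 N, if the wrist force passes 120 N, or if a joint passes its speed limit or range.

## Working session

There is one attempt and no reset: what is moved stays moved. The work goes in short steps, Python scripts to look and compute and a tool call to move; the robot and the scene stay as the last step left them, time stands still between calls to the robot, and variables do not carry over. Pictures are saved under pics/ and viewed, about 8 in all and at most 12, crops included, and the job is handed in when it is done.

Besides the shell and the picture viewer there is one more tool, called after "Emit:" as a command line: name --argument value ..., lists and objects as JSON in quotes. move_arm: Moves the arm, as the interface text tells. Its arguments: {"type":"object","properties":{"moves":{"type":"array"},"gripper":{"type":"number"},"newtons":{"type":"number"}},"required":["moves"]}

```bash
mkdir -p pics
python3 - <<'E'
from workcell import robot
import cv2,numpy as np
s=robot.sense();print(s)
ims=[]
for n in("top","side"):
    c=robot.camera(n);np.savez(f"{n}0.npz",**c);print(n,c["camera_matrix"].tolist(),c["R"].tolist(),c["t"])
    cv2.imwrite(f"pics/{n}0.png",cv2.resize(c["pixels"][:,:,::-1],(768,576),interpolation=cv2.INTER_CUBIC))
E
```

```text
{'time': 0.0, 'joint_pos': array([-1.32262303e+00,  4.80847352e-01,  1.59689595e+00, -3.18844721e-05,
        1.06509148e+00, -4.65921719e-02]), 'joint_velocities': array([ 1.10192981e-04,  6.74361371e-05,  8.27725013e-04, -3.68458324e-04,
        6.65290933e-04,  3.11296513e-04]), 'joint_torque': array([ 9.10263509e-03, -9.50625587e+01, -4.30181301e+01,  9.30458591e-04,
        1.21567622e-02, -7.66381476e-06]), 'ee_pos': array([ 0.18874792, -0.62155718,  0.23865409]), 'eef_rot': array([-3.10631082e+00, -4.61185034e-01,  2.39806637e-04]), 'ft_force': array([-0.12266638, -0.23877705,  0.53784871]), 'torque': array([0.04232619, 0.01195153, 0.00042227]), 'gripper_width': 0.9998001385544918}
top [[379.0040488529003, 0.0, 251.95448864501793], [0.0, 379.0040488529003, 193.4111490146164], [0.0, 0.0, 1.0]] [[0.0098184210142714, -0.9989320295692404, -0.045148631313299784], [-0.9973848781874535, -0.006550135940886339, -0.07197569368998473], [0.07160309610474334, 0.045737249806188277, -0.9963840126218309]] [0.02439325 0.5610922  0.7848564 ]
side [[390.45704518067794, 0.0, 244.9643723904004], [0.0, 390.45704518067794, 194.04870155188283], [0.0, 0.0, 1.0]] [[-0.9981927712063617, -0.05882890665739701, 0.012261780166830827], [-0.04768061834528216, 0.6511566840343129, -0.7574440781151105], [0.03657526685584071, -0.7566598526279384, -0.6527848935717576]] [0.54149873 0.052446   0.93109506]
```

View pics/top0.png

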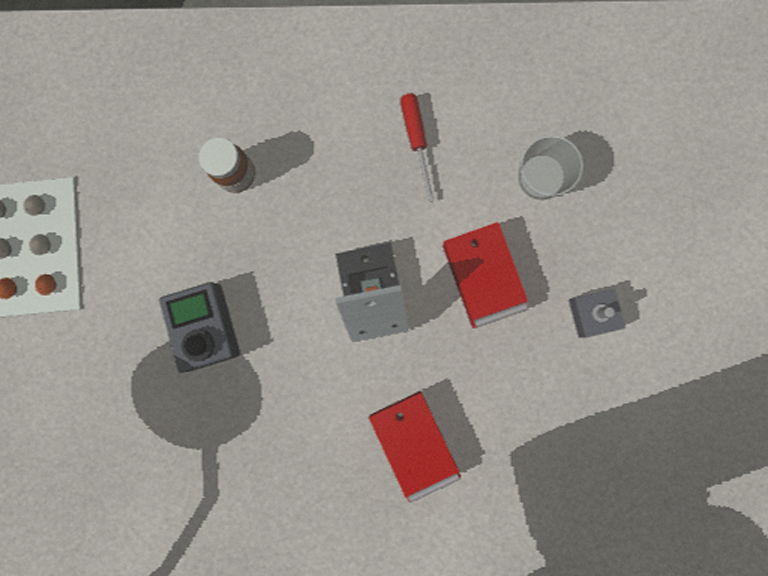

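View pics/side0.png

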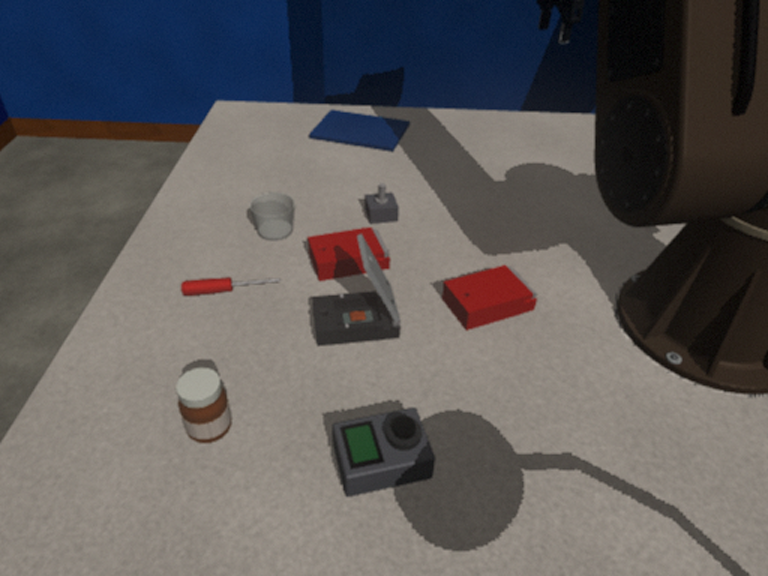

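The top view (shown at 1.5x) has the grey clamp at about (370,290), with its base hole at (365,259). The readout button is at (197,345), the stand and pin at (600,311), the jar at (227,165), the tub at (550,168) and the screwdriver at (418,145). The two red clamps are decoys, at (485,275) and (415,447).

```bash
cat > h.py <<'E'
import numpy as np,cv2
def cloud(c):
    K,R,t,d=c["camera_matrix"],c["R"],c["t"],c["depth"]
    v,u=np.mgrid[:d.shape[0],:d.shape[1]]
    P=np.stack([(u-K[0,2])/K[0,0]*d,(v-K[1,2])/K[1,1]*d,d],-1)
    W=(P-t)@R; W[d==0]=np.nan; return W
def ray(c,u,v,z):
    K,R,t=c["camera_matrix"],c["R"],c["t"]
    o=-R.T@t; r=R.T@np.array([(u-K[0,2])/K[0,0],(v-K[1,2])/K[1,1],1]); return o+r*(z-o[2])/r[2]
E
python3 - <<'E'
from h import *
np.set_printoptions(precision=4,suppress=True)
c=dict(np.load("top0.npz"));W=cloud(c);s=dict(np.load("side0.npz"));S=cloud(s)
f=1/1.5
print("btn",ray(c,197*f,345*f,.067),"side",ray(s,403*f,426*f,.067))
print("hole",ray(c,365*f,259*f,.03),"side",ray(s,323*f,314*f,.03))
print("farcorners",ray(c,336*f,255*f,.03),ray(c,391*f,241*f,.03))
for n,(u0,u1,v0,v1) in dict(btn=(160,240,280,375),stand=(565,640,285,340),clamp=(330,412,238,345)).items():
    for nm,X in(("top",W[int(v0*f):int(v1*f),int(u0*f):int(u1*f)].reshape(-1,3)),):
        z=X[:,2]; print(n,np.histogram(z[~np.isnan(z)],bins=np.arange(-.01,.16,.01))[0])
        if n=="btn":
            print(" btn",X[(z>.06)].mean(0),X[z>.06].std(0)*2); b=X[(z>.038)&(z<.05)]; print(cv2.minAreaRect((b[:,:2]*1000).astype(np.float32)))
        if n=="stand":
            print(" pin",X[z>.055].mean(0),sum(z>.055)); b=X[(z>.026)&(z<.045)]; print(cv2.minAreaRect((b[:,:2]*1000).astype(np.float32)))
        if n=="clamp":
            b=X[(z>.024)&(z<.034)]; print(cv2.minAreaRect((b[:,:2]*1000).astype(np.float32)))
            l=X[z>.05]; m=l.mean(0); n_=np.linalg.svd(l-m)[2][2]; n_*=np.sign(n_[2]); print(" lid",m,n_,"ang",np.arccos(n_[2]),"resid",np.std((l-m)@n_),"top",l[l[:,2].argmax()])
            yaw=np.arctan2(-n_[1],-n_[0]);print("yaw from lid",yaw)
            Z=np.array([0,0,1]);ax=np.cross(n_,Z);ax/=np.linalg.norm(ax);p=np.cross(ax,n_);p*=np.sign(p[2])
            # hinge: outer face is 8mm off axis; find point where plane offset 8mm hits z=.03
            q=m-.008*n_; k=(.03-q[2])/p[2]; print("hinge pt",q+k*p,"axis",ax)
            w=(l-m)@ax;print("lid width",w.min(),w.max(),"reach",((l-q)@p).max()-k)
E
```

```text
btn [0.4819 0.2698 0.067 ] side [0.4847 0.2785 0.067 ]
hole [0.604  0.0472 0.03  ] side [0.6077 0.0526 0.03  ]
farcorners [0.6095 0.0883 0.03  ] [0.6297 0.0108 0.03  ]
btn [ 354  865   77   71   85 1608  217  158    3    0    0    0    0    0
    0    0]
 btn [0.4821 0.2742 0.0669] [0.0152 0.0148 0.0048]
((506.9566345214844, 282.92071533203125), (110.16188049316406, 80.11157989501953), 17.6339054107666)
stand [421 532  37  71 663  10  13  46   1   0   0   0   0   0   0   0]
 pin [ 0.531  -0.2729  0.0661] 53
((531.284912109375, -274.7732849121094), (55.862648010253906, 57.341148376464844), 13.921195983886719)
clamp [ 559 1002  264  300  471   85   85  100   99   98  109  107  117  130
  117  231]
((558.3314208984375, 39.342811584472656), (127.256103515625, 80.08715057373047), 11.70302677154541)
 lid [0.5277 0.0327 0.1065] [-0.8816 -0.1835  0.4349] ang 1.1208859512755964 resid 0.0016051141385261527 top [0.5452 0.0464 0.1474]
yaw from lid 0.2051707478369673
hinge pt [0.5002 0.027  0.03  ] axis [-0.2037  0.979   0.    ]
lid width -0.04012081028731685 0.04000157780823203 reach 0.12653423068779054
```

```bash
cat > go.py <<'E'
import sys,numpy as np
from workcell import robot
from scipy.spatial.transform import Rotation as R
def plan(target,yaw=.204):
    s=robot.sense();r=R.from_rotvec(s["eef_rot"])
    d=r.inv().apply(np.array(target)-s["ee_pos"])
    g=R.from_matrix([[np.cos(yaw),np.sin(yaw),0],[np.sin(yaw),-np.cos(yaw),0],[0,0,-1]])
    print("t",round(s["time"],2),"pos",s["ee_pos"].round(4),"F",s["ft_force"].round(1),"w",round(s["gripper_width"],3),"shift",d.round(4),"rows",round(np.linalg.norm(d)/.04,1),"turn",(r.inv()*g).as_rotvec().round(3))
if __name__=="__main__": plan([float(x) for x in sys.argv[1:4]],*[float(x) for x in sys.argv[4:]])
E
python3 go.py .52 -.2 .26
```

```text
t 0.1 pos [ 0.1888 -0.6216  0.2387] F [-0.4  0.2 -1. ] w 1.003 shift [ 0.4394 -0.3072 -0.0209] rows 13.4 turn [-0.001 -0.     0.091]
```

Emit:
move_arm --moves '[[[0, 0, 0], [0, 0, 0.091]]]' --gripper -1 --newtons 60

```text
time: 0.18
ee_pos: [0.1887, -0.6214, 0.2384]
eef_rot: [-3.123, -0.322, 0.0]
ft_force: [-0.1, 0.4, -0.1]
gripper_width: 0.882
```

```bash
python3 go.py .52 -.2 .26
```

```text
t 0.18 pos [ 0.1887 -0.6214  0.2384] F [-0.1  0.4 -0.1] w 0.882 shift [ 0.4103 -0.3449 -0.021 ] rows 13.4 turn [-0.002  0.     0.002]
```

Emit:
move_arm --moves '[[[0.029, -0.0246, -0.0015], [0, 0, 0]], [[0.029, -0.0246, -0.0015], [0, 0, 0]], [[0.029, -0.0246, -0.0015], [0, 0, 0]], [[0.029, -0.0246, -0.0015], [0, 0, 0]], [[0.029, -0.0246, -0.0015], [0, 0, 0]], [[0.029, -0.0246, -0.0015], [0, 0, 0]], [[0.029, -0.0246, -0.0015], [0, 0, 0]], [[0.029, -0.0246, -0.0015], [0, 0, 0]], [[0.029, -0.0246, -0.0015], [0, 0, 0]], [[0.029, -0.0246, -0.0015], [0, 0, 0]], [[0.029, -0.0246, -0.0015], [0, 0, 0]], [[0.029, -0.0246, -0.0015], [0, 0, 0]], [[0.029, -0.0246, -0.0015], [0, 0, 0]], [[0.029, -0.0246, -0.0015], [0, 0, 0]]]'

```text
time: 1.35
ee_pos: [0.5258, -0.189, 0.2563]
eef_rot: [-3.123, -0.295, 0.007]
ft_force: [1.2, -1.0, -0.3]
gripper_width: -0.001
```

```bash
python3 go.py .482 .2742 .2
```

```text
t 1.35 pos [ 0.5258 -0.189   0.2563] F [ 1.2 -1.  -0.3] w -0.001 shift [ 0.044  -0.4629  0.0586] rows 11.7 turn [-0.005  0.004 -0.016]
```

Emit:
move_arm --moves '[[[0.004, -0.038, 0], [0, 0, -0.004]], [[0.004, -0.038, 0], [0, 0, -0.004]], [[0.004, -0.038, 0], [0, 0, -0.004]], [[0.004, -0.038, 0], [0, 0, -0.004]], [[0.004, -0.038, 0], [0, 0, 0]], [[0.004, -0.038, 0], [0, 0, 0]], [[0.004, -0.038, 0], [0, 0, 0]], [[0.004, -0.038, 0], [0, 0, 0]], [[0.004, -0.038, 0.012], [0, 0, 0]], [[0.004, -0.038, 0.012], [0, 0, 0]], [[0.004, -0.038, 0.012], [0, 0, 0]], [[0, -0.035, 0.012], [0, 0, 0]]]'

```text
time: 2.35
ee_pos: [0.4787, 0.2855, 0.2098]
eef_rot: [-3.12, -0.321, -0.003]
ft_force: [0.9, -0.2, 0.3]
gripper_width: 0.0
```

```bash
python3 go.py .482 .2742 .085
```

```text
t 2.35 pos [0.4787 0.2855 0.2098] F [ 0.9 -0.2  0.3] w 0.0 shift [0.0006 0.0123 0.1248] rows 3.1 turn [-0.005 -0.002  0.001]
```

Emit:
move_arm --moves '[[[0, 0.006, 0.03], [0, 0, 0]], [[0, 0.006, 0.03], [0, 0, 0]], [[0, 0, 0.03], [0, 0, 0]], [[0, 0, 0.025], [0, 0, 0]], [[0, 0, 0.005], [0, 0, 0]], [[0, 0, 0], [0, 0, 0]]]'

```text
time: 2.85
ee_pos: [0.4777, 0.2836, 0.0829]
eef_rot: [-3.117, -0.338, -0.001]
ft_force: [-0.4, 0.2, 1.1]
gripper_width: 0.002
```

```bash
python3 go.py .482 .2742 .069
```

```text
t 2.85 pos [0.4777 0.2836 0.0829] F [-0.4  0.2  1.1] w 0.002 shift [0.0021 0.0102 0.0138] rows 0.4 turn [-0.006 -0.001  0.012]
```

Emit:
move_arm --moves '[[[0.002, 0.01, 0], [0, 0, 0.012]], [[0, 0, 0.004], [0, 0, 0]], [[0, 0, 0.004], [0, 0, 0]]]'

```text
time: 3.1
ee_pos: [0.4835, 0.274, 0.0773]
eef_rot: [-3.118, -0.317, -0.005]
ft_force: [0.3, 0.3, 0.1]
gripper_width: 0.004
```

```bash
python3 go.py .482 .2742 .069
```

```text
t 3.1 pos [0.4835 0.274  0.0773] F [0.3 0.3 0.1] w 0.004 shift [-0.0015 -0.0005  0.0083] rows 0.2 turn [-0.007 -0.004 -0.001]
```

Emit:
move_arm --moves '[[[0, 0, 0.004], [0, 0, 0]], [[0, 0, 0.004], [0, 0, 0]], [[0, 0, 0.003], [0, 0, 0]], [[0, 0, 0.002], [0, 0, 0]]]'

```text
time: 3.43
ee_pos: [0.4852, 0.2742, 0.0679]
eef_rot: [-3.117, -0.315, -0.011]
ft_force: [-16.5, -9.0, 70.7]
gripper_width: 0.005
```

Emit:
move_arm --moves '[[[0, 0, -0.01], [0, 0, 0]], [[0, 0, -0.03], [0, 0, 0]], [[0, 0, -0.03], [0, 0, 0]], [[0, 0, -0.03], [0, 0, 0]], [[0, 0, -0.03], [0, 0, 0]]]'

```text
time: 3.85
ee_pos: [0.4819, 0.272, 0.1983]
eef_rot: [-3.119, -0.316, -0.001]
ft_force: [1.2, 0.2, -0.5]
gripper_width: 0.003
```

Run:
```python
from workcell import robot
from h import *
c=robot.camera("side");S=cloud(c)
X=S[185:325,215:295].reshape(-1,3);m=(np.hypot(X[:,0]-.482,X[:,1]-.274)<.014)
print("button z",np.nanpercentile(X[m,2],[50,80,90]))
c=robot.camera("top");X=cloud(c)[186:251,106:161].reshape(-1,3);m=(np.hypot(X[:,0]-.482,X[:,1]-.274)<.012);print(np.nanpercentile(X[m,2],[10,50,90]))
o=np.array([.5583,.0393]);e=np.array([np.cos(.204),np.sin(.204)])
import go
# lid approach: hinge radial coord
h=o-.06*e
th=1.12
for rho in(.09,.1):
    x=rho*np.cos(th)-.008*np.sin(th);z=.03+rho*np.sin(th)+.008*np.cos(th);print("contact",rho,x,z,"tcp",h+e*(x-.011),z+.008)
go.plan([*(h+e*-.0),.22])
```

```text
button z [0.19453811 0.21272335 0.2185674 ]
[0.06539353 0.06754009 0.06961173]
contact 0.09 0.03201061662749205 0.11449449936609915 tcp [0.5201191  0.03140122] 0.12249449936609916
contact 0.1 0.036367441090259175 0.12349550378786421 tcp [0.52438558 0.03228386] 0.1314955037878642
t 3.95 pos [0.4845 0.2734 0.2017] F [-0.5 -0.3  0.6] w -0.001 shift [-0.0345  0.2441 -0.0207] rows 6.2 turn [-0.009 -0.009 -0.002]
```

Emit:
move_arm --moves '[[[-0.005, 0.036, -0.004], [0, 0, 0]], [[-0.005, 0.036, -0.003], [0, 0, 0]], [[-0.005, 0.036, 0], [0, 0, 0]], [[-0.005, 0.036, 0], [0, 0, 0]], [[-0.005, 0.036, 0], [0, 0, 0]], [[-0.005, 0.03, 0], [0, 0, 0]], [[0, 0.01, 0], [0, 0, 0]], [[0, 0, 0], [0, 0, 0]]]'

```text
time: 4.62
ee_pos: [0.5016, 0.0458, 0.2077]
eef_rot: [-3.113, -0.325, -0.027]
ft_force: [-0.1, 0.3, 1.0]
gripper_width: 0.0
```

```bash
python3 go.py .4996 .0272 .13
```

```text
t 4.62 pos [0.5016 0.0458 0.2077] F [-0.1  0.3  1. ] w 0.0 shift [-0.0072  0.0185  0.0774] rows 2.0 turn [-0.009 -0.018  0.004]
```

Emit:
move_arm --moves '[[[-0.007, 0.018, 0], [-0.009, -0.018, 0.004]], [[0, 0, 0.027], [0, 0, 0]], [[0, 0, 0.027], [0, 0, 0]], [[0, 0, 0.02], [0, 0, 0]], [[0, 0, 0], [0, 0, 0]]]'

```text
time: 5.03
ee_pos: [0.5006, 0.0285, 0.1319]
eef_rot: [-3.125, -0.317, -0.009]
ft_force: [-1.2, -0.2, -0.6]
gripper_width: -0.0
```

```bash
python3 go.py .5244 .0323 .1315
```

```text
t 5.03 pos [0.5006 0.0285 0.1319] F [-1.2 -0.2 -0.6] w -0.0 shift [0.024  0.001  0.0005] rows 0.6 turn [ 0.    -0.005 -0.002]
```

Emit:
move_arm --moves '[[[0.012, 0, 0], [0, 0, 0]], [[0.012, 0, 0], [0, 0, 0]], [[0.01, 0, 0.005], [0, 0, 0]], [[0.01, 0, 0.005], [0, 0, 0]], [[0.008, 0, 0.006], [0, 0, 0]], [[0.008, 0, 0.006], [0, 0, 0]]]'

```text
time: 5.53
ee_pos: [0.5668, 0.045, 0.1125]
eef_rot: [-3.125, -0.321, -0.015]
ft_force: [-2.0, -0.8, 0.1]
gripper_width: 0.002
```

```bash
python3 go.py .5711 .0418 .093
```

```text
t 5.53 pos [0.5668 0.045  0.1125] F [-2.  -0.8  0.1] w 0.002 shift [0.0034 0.004  0.0196] rows 0.5 turn [ 0.001 -0.009  0.001]
```

Emit:
move_arm --moves '[[[0.003, 0.002, 0.01], [0, 0, 0]], [[0.003, 0.002, 0.01], [0, 0, 0]], [[0.003, 0, 0.01], [0, 0, 0]], [[0.003, 0, 0.01], [0, 0, 0]], [[0.003, 0, 0.008], [0, 0, 0]], [[0.001, 0, 0.004], [0, 0, 0]]]'

```text
time: 6.03
ee_pos: [0.5872, 0.0444, 0.0543]
eef_rot: [-3.125, -0.32, -0.016]
ft_force: [0.5, -0.0, 1.0]
gripper_width: 0.002
```

```bash
python3 go.py .5868 .0451 .048
```

```text
t 6.03 pos [0.5872 0.0444 0.0543] F [ 0.5 -0.   1. ] w 0.002 shift [-0.0004 -0.0008  0.0063] rows 0.2 turn [ 0.001 -0.01   0.   ]
```

Emit:
move_arm --moves '[[[0, 0, 0.003], [0, 0, 0]], [[0, 0, 0.002], [0, 0, 0]]]'

```text
time: 6.2
ee_pos: [0.5871, 0.0444, 0.0476]
eef_rot: [-3.125, -0.32, -0.014]
ft_force: [1.9, 0.6, 4.3]
gripper_width: 0.0
```

Emit:
move_arm --moves '[[[0, 0, -0.01], [0, 0, 0]], [[0, 0, -0.035], [0, 0, 0]], [[0, 0, -0.035], [0, 0, 0]], [[0, 0.02, -0.03], [0, 0, 0]], [[-0.012, 0.036, -0.01], [0, 0, 0]], [[-0.012, 0.036, 0], [0, 0, 0]], [[-0.012, 0.036, 0], [0, 0, 0]], [[-0.012, 0.036, 0], [0, 0, 0]], [[-0.012, 0.036, 0], [0, 0, 0]], [[-0.012, 0.036, 0], [0, 0, 0]], [[-0.012, 0.03, 0], [0, 0, 0]], [[0, 0, 0], [0, 0, 0]]]' --gripper 0

```text
time: 7.2
ee_pos: [0.5552, -0.244, 0.1868]
eef_rot: [3.118, 0.331, 0.026]
ft_force: [-0.7, -0.6, 0.2]
gripper_width: 0.498
```

```bash
python3 go.py .531 -.2735 .1
python3 - <<'E'
from workcell import robot
from h import *
np.set_printoptions(precision=4,suppress=True)
c=robot.camera("top");np.savez("top1.npz",**c);W=cloud(c)
X=W[140:240,210:290].reshape(-1,3)
o=np.array([.5583,.0393]);e=np.array([np.cos(.204),np.sin(.204)]);n=np.array([-e[1],e[0]])
r=(X[:,:2]-o)@e+.06;y=(X[:,:2]-o)@n
m=(abs(y)<.03)&(r>.02)&(r<.1)&(X[:,2]>.02);print(m.sum(),"slope",np.polyfit(r[m],X[m,2],1))
b=X[(X[:,2]>.025)];print(cv2.minAreaRect((b[:,:2]*1000).astype(np.float32)))
im=c["pixels"][:,:,::-1]
a=cv2.resize(im[140:240,205:305],(400,400),interpolation=cv2.INTER_CUBIC);d=cv2.resize(im[180:280,350:450],(400,400),interpolation=cv2.INTER_CUBIC)
cv2.imwrite("pics/top1.png",np.hstack([a,d]))
w=robot.camera("wrist");np.savez("wrist1.npz",**w);cv2.imwrite("pics/wrist1.png",w["pixels"][:,:,::-1])
E
```

```text
t 7.2 pos [ 0.5552 -0.244   0.1868] F [-0.7 -0.6  0.2] w 0.498 shift [-0.0312  0.0232  0.0865] rows 2.4 turn [ 0.008 -0.016  0.007]
1110 slope [0.0383 0.0386]
((558.3875732421875, 39.389854431152344), (127.38505554199219, 79.98941802978516), 11.702678680419922)
```

View pics/top1.png

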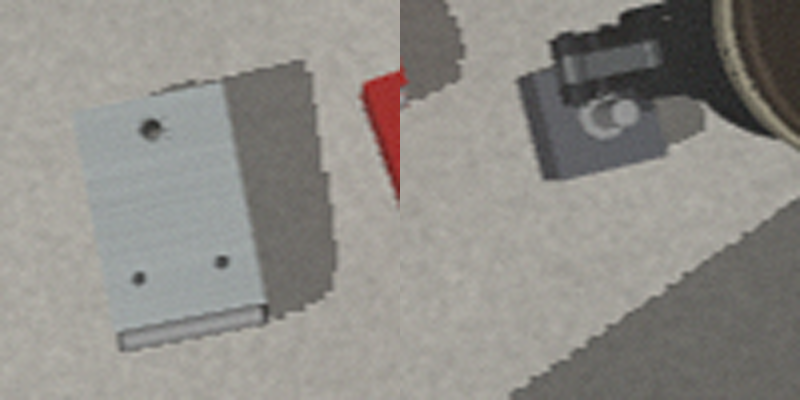

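View pics/wrist1.png

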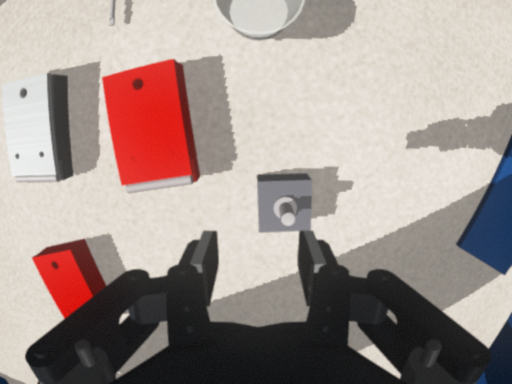

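The lid has come to rest at 0.038 rad, with its hole at about (151,129) in the left crop. The pin is upright in its stand, at about (286,210) in the wrist view.

```bash
cat >> h.py <<'E'
def fray(c,u,v,z):
    K,R,t=c["camera_matrix"],c["R"],c["t"]; a=np.array([(u-K[0,2])/K[0,0],(v-K[1,2])/K[1,1]]);th=np.hypot(*a)
    o=-R.T@t; r=R.T@np.array([*(a/th*np.sin(th)),np.cos(th)]); return o+r*(z-o[2])/r[2]
E
python3 - <<'E'
from h import *
np.set_printoptions(precision=4,suppress=True)
c=dict(np.load("top1.npz"));w=dict(np.load("wrist1.npz"))
print("hole top",ray(c,242.4,171.9,.042),"wrist",fray(w,24,93,.042))
print("pin collar wrist",fray(w,286,209,.036),"top of grip wrist",fray(w,288,215,.068))
print("pin top of grip topcam",ray(c,(627+.5-400)/4-.5+350,(113+.5)/4-.5+180,.068),"collar",ray(c,(606+.5-400)/4-.5+350,(116+.5)/4-.5+180,.036))
# blob of hole in top image
g=cv2.cvtColor(c["pixels"],cv2.COLOR_RGB2GRAY).astype(float)[166:179,236:249]
m=np.clip(140-g,0,None);v,u=np.mgrid[166:179,236:249];print("hole blob",(m*u).sum()/m.sum(),(m*v).sum()/m.sum())
E
```

```text
hole top [0.6041 0.0484 0.042 ] wrist [0.6068 0.0453 0.042 ]
pin collar wrist [ 0.5335 -0.2781  0.036 ] top of grip wrist [ 0.5384 -0.2756  0.068 ]
pin top of grip topcam [ 0.5311 -0.2763  0.068 ] collar [ 0.5306 -0.2771  0.036 ]
hole blob 242.25960841189269 171.65409717186367
```

```bash
python3 go.py .531 -.2752 .1
```

```text
t 7.3 pos [ 0.5556 -0.2401  0.1864] F [-0.2  1.1  0.7] w 0.501 shift [-0.0327  0.0286  0.0861] rows 2.4 turn [ 0.006 -0.015  0.008]
```

Emit:
move_arm --moves '[[[-0.032, 0.026, 0], [0.008, -0.016, 0.007]], [[0, 0, 0.03], [0, 0, 0]], [[0, 0, 0.03], [0, 0, 0]], [[0, 0, 0.02], [0, 0, 0]], [[0, 0, 0], [0, 0, 0]]]'

```text
time: 7.72
ee_pos: [0.5317, -0.2679, 0.109]
eef_rot: [3.124, 0.326, 0.006]
ft_force: [-1.0, 1.7, -0.1]
gripper_width: 0.503
```

```bash
python3 go.py .531 -.2752 .047
```

```text
t 7.72 pos [ 0.5317 -0.2679  0.109 ] F [-1.   1.7 -0.1] w 0.503 shift [-0.0024  0.0069  0.062 ] rows 1.6 turn [ 0.001 -0.004  0.004]
```

Emit:
move_arm --moves '[[[-0.002, 0.007, 0.01], [0, 0, 0.004]], [[0, 0, 0.025], [0, 0, 0]], [[0, 0, 0.02], [0, 0, 0]], [[0, 0, 0.004], [0, 0, 0]], [[0, 0, 0], [0, 0, 0]]]'

```text
time: 8.13
ee_pos: [0.5349, -0.2734, 0.0524]
eef_rot: [3.122, 0.326, 0.012]
ft_force: [-0.3, -0.3, 0.5]
gripper_width: 0.498
```

```bash
python3 go.py .531 -.2752 .047
```

```text
t 8.13 pos [ 0.5349 -0.2734  0.0524] F [-0.3 -0.3  0.5] w 0.498 shift [-0.0042  0.001   0.0054] rows 0.2 turn [ 0.003 -0.007  0.004]
```

Emit:
move_arm --moves '[[[-0.004, 0.001, 0.003], [0.003, -0.007, 0.004]], [[-0.001, 0, 0.002], [0, 0, 0]], [[0, 0, 0], [0, 0, 0]]]'

```text
time: 8.38
ee_pos: [0.5315, -0.2758, 0.0501]
eef_rot: [3.123, 0.321, 0.003]
ft_force: [-0.6, -0.1, 0.5]
gripper_width: 0.5
```

```bash
python3 go.py .531 -.2752 .047
```

```text
t 8.38 pos [ 0.5315 -0.2758  0.0501] F [-0.6 -0.1  0.5] w 0.5 shift [-0.0003 -0.0007  0.0031] rows 0.1 turn [ 0.002 -0.002  0.001]
```

Emit:
move_arm --moves '[[[0, 0, 0.004], [0, 0, 0]], [[0, 0, 0], [0, 0, 0]]]'

```text
time: 8.55
ee_pos: [0.5322, -0.2764, 0.0475]
eef_rot: [3.122, 0.32, 0.006]
ft_force: [-0.5, -0.1, 0.0]
gripper_width: 0.503
```

Emit:
move_arm --moves '[[[0, 0, 0], [0, 0, 0]], [[0, 0, 0], [0, 0, 0]], [[0, 0, 0], [0, 0, 0]], [[0, 0, 0], [0, 0, 0]], [[0, 0, 0], [0, 0, 0]], [[0, 0, 0], [0, 0, 0]]]' --gripper -1 --newtons 100

```text
time: 9.05
ee_pos: [0.5328, -0.2768, 0.0488]
eef_rot: [3.121, 0.32, 0.009]
ft_force: [-0.6, 0.9, -0.7]
gripper_width: 0.13
```

Emit:
move_arm --moves '[[[0, 0, -0.01], [0, 0, 0]], [[0, 0, -0.025], [0, 0, 0]], [[0, 0, -0.03], [0, 0, 0]], [[0, 0, -0.03], [0, 0, 0]], [[0, 0, 0], [0, 0, 0]]]'

```text
time: 9.47
ee_pos: [0.5314, -0.2759, 0.1477]
eef_rot: [3.123, 0.32, 0.004]
ft_force: [1.4, -1.5, -0.0]
gripper_width: 0.133
```

Run:
```python
from workcell import robot
from h import *
import go
w=robot.camera("wrist");np.savez("wrist2.npz",**w)
s=robot.camera("side");np.savez("side2.npz",**s)
K,R,t=s["camera_matrix"],s["R"],s["t"];p=K@(R@robot.sense()["ee_pos"]+t);u,v=(p[:2]/p[2]).astype(int);print("tcp px side",u,v)
a=cv2.resize(w["pixels"][130:330,150:350,::-1],(400,400),interpolation=cv2.INTER_CUBIC);u0,v0=u-40,v-40
b=cv2.resize(s["pixels"][v0:v0+80,u0:u0+80,::-1],(400,400),interpolation=cv2.INTER_CUBIC)
cv2.imwrite("pics/grip.png",np.hstack([a,b]))
go.plan([.6035,.0484,.13])
```

```text
tcp px side 256 98
t 9.57 pos [ 0.5298 -0.275   0.1439] F [-0.2 -0.  -1.2] w 0.124 shift [ 0.1378 -0.3017  0.0139] rows 8.3 turn [-0.     0.001  0.   ]
```

View pics/grip.png

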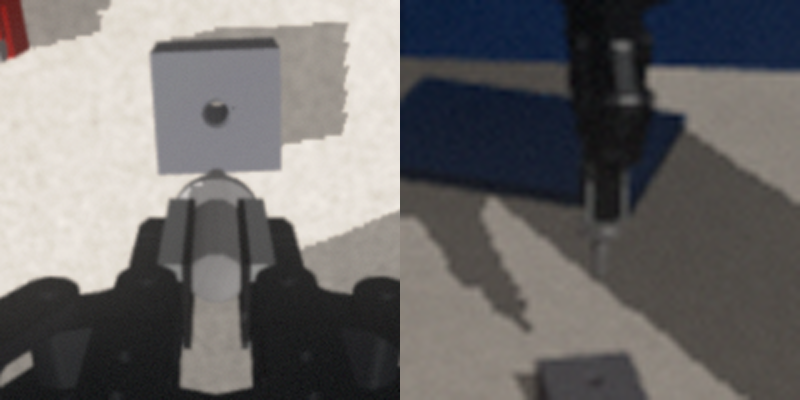

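The pin is gripped upright and in line with the tool. The top of its grip is at (216,277) and its collar at (215,190) in the left crop.

Run:
```python
from h import *
from workcell import robot
s=robot.sense();w=dict(np.load("wrist2.npz"));p=s["ee_pos"]
for z in(.0195,):
    q=fray(w,150+216/2,130+277/2,p[2]+z)-p;print("pin top rel",q)
q=fray(w,150+215/2,130+202/2,p[2]-.0125)-p;print("collar top rel",q)
e=np.array([np.cos(.204),np.sin(.204)]);print(e)
X=fray(w,150+215/2,130+112/2,.032);print("stand hole",X)
```

```text
pin top rel [ 0.00182962 -0.00159568  0.0195    ]
collar top rel [ 0.00653553 -0.00042375 -0.0125    ]
[0.97926406 0.202588  ]
stand hole [ 0.5346128  -0.27596439  0.032     ]
```

Emit:
move_arm --moves '[[[0.016, -0.036, 0], [0, 0, 0]], [[0.016, -0.036, 0], [0, 0, 0]], [[0.016, -0.036, 0], [0, 0, 0]], [[0.016, -0.036, 0], [0, 0, 0]], [[0.016, -0.036, 0], [0, 0, 0]], [[0.016, -0.036, 0], [0, 0, 0]], [[0.016, -0.036, 0], [0, 0, 0]], [[0.01, -0.02, 0], [0, 0, 0]], [[0, 0, 0], [0, 0, 0]]]'

```text
time: 10.32
ee_pos: [0.5915, 0.0268, 0.1358]
eef_rot: [-3.124, -0.309, 0.016]
ft_force: [-0.2, 0.1, -0.4]
gripper_width: 0.131
```

```bash
python3 go.py .6035 .0484 .12
```

```text
t 10.32 pos [0.5915 0.0268 0.1358] F [-0.2  0.1 -0.4] w 0.131 shift [ 0.0162 -0.0188  0.0157] rows 0.7 turn [-0.003  0.01  -0.007]
```

Emit:
move_arm --moves '[[[0.016, -0.019, 0.006], [-0.003, 0.01, -0.007]], [[0, 0, 0.012], [0, 0, 0]], [[0, 0, 0.01], [0, 0, 0]], [[0, 0, 0], [0, 0, 0]]]'

```text
time: 10.65
ee_pos: [0.6013, 0.0514, 0.1027]
eef_rot: [-3.124, -0.327, 0.008]
ft_force: [0.1, 0.6, -1.2]
gripper_width: 0.13
```

```bash
python3 go.py .6045 .0484 .105
```

```text
t 10.65 pos [0.6013 0.0514 0.1027] F [ 0.1  0.6 -1.2] w 0.13 shift [ 0.0025  0.0036 -0.0023] rows 0.1 turn [-0.001  0.005  0.005]
```

Emit:
move_arm --moves '[[[0.0025, 0.0036, 0], [0, 0.005, 0.005]], [[0, 0, 0], [0, 0, 0]]]'

```text
time: 10.82
ee_pos: [0.6033, 0.0469, 0.1012]
eef_rot: [-3.125, -0.317, 0.005]
ft_force: [-0.2, -0.1, -1.4]
gripper_width: 0.127
```

Run:
```python
from workcell import robot
from h import *
import go
w=robot.camera("wrist");s=robot.camera("side");t=robot.camera("top")
np.savez("side3.npz",**s)
go.plan([.6045,.0484,.09])
p=robot.sense()["ee_pos"];p[2]-=.05
q=s["camera_matrix"]@(s["R"]@p+s["t"]);u,v=(q[:2]/q[2]).astype(int);print("side tip",u,v)
a=cv2.resize(w["pixels"][110:260,180:330,::-1],(400,400),interpolation=cv2.INTER_CUBIC)
b=cv2.resize(s["pixels"][v-25:v+25,u-25:u+25,::-1],(400,400),interpolation=cv2.INTER_CUBIC)
cv2.imwrite("pics/above.png",np.hstack([a,b]))
```

```text
t 10.97 pos [0.6034 0.0473 0.1019] F [-0.5  0.  -0.2] w 0.129 shift [ 0.0013 -0.0008  0.0119] rows 0.3 turn [-0.001  0.002 -0.001]
side tip 217 200
```

View pics/above.png

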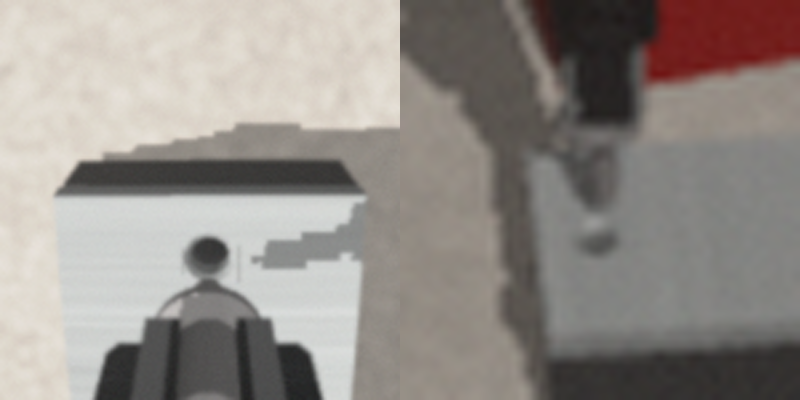

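The pin tip is directly above the lid hole in both views: hole at (209,257) against pin axis at x≈208 in the wrist view, and both at x≈597 in the side view.

Emit:
move_arm --moves '[[[0.0006, -0.0006, 0.006], [0, 0, 0]], [[0, 0, 0.006], [0, 0, 0]], [[0, 0, 0.003], [0, 0, 0]], [[0, 0, 0], [0, 0, 0]]]'

```text
time: 11.3
ee_pos: [0.6046, 0.0472, 0.0868]
eef_rot: [-3.125, -0.315, 0.0]
ft_force: [0.3, -0.4, -0.6]
gripper_width: 0.127
```

```bash
python3 go.py .604 .048 .08
```

```text
t 11.3 pos [0.6046 0.0472 0.0868] F [ 0.3 -0.4 -0.6] w 0.127 shift [-0.0004 -0.0009  0.0068] rows 0.2 turn [-0.001  0.    -0.003]
```

Emit:
move_arm --moves '[[[-0.0004, -0.0009, 0.004], [0, 0, 0]], [[0, 0, 0.003], [0, 0, 0]]]'

```text
time: 11.47
ee_pos: [0.6047, 0.048, 0.0798]
eef_rot: [-3.125, -0.315, -0.002]
ft_force: [1.6, -0.7, 1.5]
gripper_width: 0.124
```

Emit:
move_arm --moves '[[[0, 0, 0.003], [0, 0, 0]], [[0, 0, 0.003], [0, 0, 0]]]'

```text
time: 11.63
ee_pos: [0.6051, 0.048, 0.0733]
eef_rot: [-3.125, -0.316, -0.003]
ft_force: [0.6, 0.4, -0.5]
gripper_width: 0.126
```

Emit:
move_arm --moves '[[[0, 0, 0.004], [0, 0, 0]], [[0, 0, 0.004], [0, 0, 0]], [[0, 0, 0.002], [0, 0, 0]]]'

```text
time: 11.88
ee_pos: [0.6052, 0.0481, 0.062]
eef_rot: [-3.125, -0.316, -0.003]
ft_force: [1.0, -1.2, 0.5]
gripper_width: 0.129
```

```bash
python3 go.py .604 .048 .0545
```

```text
t 11.88 pos [0.6052 0.0481 0.062 ] F [ 1.  -1.2  0.5] w 0.129 shift [-0.0012 -0.0001  0.0075] rows 0.2 turn [-0.    -0.002 -0.002]
```

Emit:
move_arm --moves '[[[0, 0, 0.002], [0, 0, 0]], [[0, 0, 0.002], [0, 0, 0]]]'

```text
time: 12.05
ee_pos: [0.6053, 0.0481, 0.0574]
eef_rot: [-3.125, -0.316, -0.004]
ft_force: [0.7, -0.9, 2.5]
gripper_width: 0.13
```

Emit:
move_arm --moves '[[[0, 0, 0.0015], [0, 0, 0]]]'

```text
time: 12.13
ee_pos: [0.6055, 0.0482, 0.0558]
eef_rot: [-3.125, -0.316, -0.004]
ft_force: [0.9, 0.1, 3.6]
gripper_width: 0.13
```

Emit:
move_arm --moves '[[[0, 0, 0.0015], [0, 0, 0]]]'

```text
time: 12.22
ee_pos: [0.6056, 0.0482, 0.0543]
eef_rot: [-3.125, -0.316, -0.004]
ft_force: [-0.5, -0.8, 11.9]
gripper_width: 0.132
```

Emit:
move_arm --moves '[[[0, 0, 0.0007], [0, 0, 0]]]'

```text
time: 12.3
ee_pos: [0.6058, 0.0482, 0.054]
eef_rot: [-3.125, -0.316, -0.005]
ft_force: [-4.3, -0.9, 20.9]
gripper_width: 0.127
```

Run:
```python
from workcell import robot
from h import *
import go
np.set_printoptions(precision=4,suppress=True)
t=robot.camera("top");go.plan([.604,.048,.054])
s=robot.camera("side");go.plan([.604,.048,.054])
X=cloud(t).reshape(-1,3)
o=np.array([.5583,.0393]);e=np.array([np.cos(.204),np.sin(.204)]);n=np.array([-e[1],e[0]])
for nm,X in(("top",X),("side",cloud(s).reshape(-1,3))):
    r=(X[:,:2]-o)@e+.06;y=(X[:,:2]-o)@n
    m=(abs(y)<.037)&(r>.005)&(r<.118)&(X[:,2]>.03)&(X[:,2]<.046);print(nm,m.sum(),"slope",np.polyfit(r[m],X[m,2],1))
cv2.imwrite("pics/final.png",np.hstack([cv2.resize(s["pixels"][150:250,160:300,::-1],(560,400),interpolation=cv2.INTER_CUBIC)]))
```

```text
t 12.35 pos [0.6057 0.0482 0.0541] F [-3.5 -1.2 14.9] w 0.131 shift [-0.0017 -0.0002  0.0001] rows 0.0 turn [-0.    -0.003 -0.002]
t 12.4 pos [0.6057 0.0482 0.0542] F [-1.8 -0.9 12.9] w 0.127 shift [-0.0017 -0.0002  0.0002] rows 0.0 turn [-0.    -0.003 -0.003]
top 62 slope [-0.0496  0.0426]
side 944 slope [0.0066 0.0364]
```

View pics/final.png

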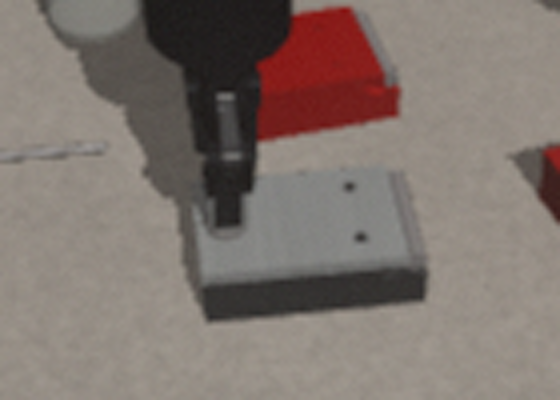

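The collar is on the lid and the lid looks flat. The force has relaxed to about 13 N, so I'll add a little more push for margin.

Emit:
move_arm --moves '[[[0, 0, 0.0009], [0, 0, 0]]]'

```text
time: 12.48
ee_pos: [0.6058, 0.0482, 0.0541]
eef_rot: [-3.125, -0.316, -0.005]
ft_force: [-3.7, -0.2, 19.8]
gripper_width: 0.124
```

Run:
```python
from workcell import robot
from h import *
import go
for k in range(4):
    c=robot.camera("side");go.plan([.604,.048,.054])
X=cloud(c).reshape(-1,3)
o=np.array([.5583,.0393]);e=np.array([np.cos(.204),np.sin(.204)]);n=np.array([-e[1],e[0]])
r=(X[:,:2]-o)@e+.06;y=(X[:,:2]-o)@n
m=(abs(y)<.036)&(r>.01)&(r<.085)&(X[:,2]>.03)&(X[:,2]<.046);print(m.sum(),np.polyfit(r[m],X[m,2],1))
```

```text
t 12.53 pos [0.6058 0.0482 0.0541] F [-3.5 -1.8 17.1] w 0.126 shift [-0.0018 -0.0002  0.0001] rows 0.0 turn [ 0.    -0.004 -0.002]
t 12.58 pos [0.6057 0.0482 0.0541] F [-2.6 -1.4 16.9] w 0.128 shift [-0.0017 -0.0001  0.0001] rows 0.0 turn [ 0.    -0.003 -0.002]
t 12.63 pos [0.6057 0.0482 0.0541] F [-3.1 -1.1 15.9] w 0.13 shift [-0.0017 -0.0002  0.0001] rows 0.0 turn [ 0.    -0.003 -0.002]
t 12.68 pos [0.6057 0.0482 0.0541] F [-3.6 -0.4 15.5] w 0.129 shift [-0.0017 -0.0002  0.0001] rows 0.0 turn [ 0.    -0.003 -0.002]
679 [-0.0052651   0.03711629]
```

```bash
python3 -c "
from workcell import robot
import go
print(robot.finish_job());go.plan([.604,.048,.054])"
```

```text
the job is handed in; nothing more can be done
None
the job is handed in; nothing more can be done
```

The job is done and handed in, at about 12.7 s on the robot's clock.

- **Readout button:** I pressed it to its stop, and the top camera then showed it back up at 67.5 mm. The press was harder than I meant: about 71 N at the wrist, taken by the closed fingertips. That is under the 120 N wrist limit. It would exceed the 40 N contact limit only if that rule also counts the fingers.
- **Lid:** I swung it down, and it rested at 0.038 rad on the sprung studs.
- **Pin:** I took it from its stand and lowered it through both holes with no jamming, until the collar met the lid.

**Last checks:**
- The gripper still holds the pin and presses down with about 15.5 N, easing slowly from 20 N; about 6 N is needed to shut the lid.
- The tool height held steady at 54.1 mm, against about 54.5 mm expected with the pin fully home.
- The side camera's depth gave a lid slope near zero (−0.005), so the lid is shut.
- One check disagreed: the top camera's fit of the lid gave −0.05. The arm hid most of the lid there, leaving only 62 points, so I disregarded it.

The arm never went near the tub, the jar or the screwdriver, though I did not measure their positions again at the end.

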